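# Turn a printed hub over in the flip nest

## Task

Put the printed hub with the round flange, boss upward, into the open hinged tray of the plywood flip nest and let go of it. Then swing that tray by its steel bar all the way over onto the fixed tray, so that the hub ends up upside down inside the closed nest, and let go. The bracket with the square flange and the other prints are not wanted.

Things in the scene. Friction and masses are not known exactly. Their poses are not given: they have to be found in the camera images.
- hub_center (a point): Loose teal printed hub, 70 g: round flange 60 mm wide, 6 thick, with a round boss 44 mm wide, 30 tall on its middle (36 tall in all). Point: on its axis 18 mm above its underside; z runs from flange to boss, up at start. Grip the boss from above. Same-coloured prints, a bracket with equal boss on a SQUARE flange, a small house and a boat, stand 0.1 m or more away in any order.
- fixture: Plywood flip nest fixed to the table: 2 square trays, hinged like an open book. Origin: on the table under the hinge's middle; x along the hinge, y towards the open hinged tray, z up. Hinge axis and both rims 44 mm up. Trays 100 x 100 mm inside, walls 6 thick. Hinged tray, open: centre y = +60, floor 18 mm above the table, 26 deep. Fixed tray: centre y = -60, 14 deep. Yaw within 20 degrees.
- leaf (a joint): Angle of the hinged tray, rad: 0 = lying open, face up (start); 1.57 = upright; 3.14 = closed, face down on the fixed tray. Damped hinge: moved gently it takes about 2 to 4 N at the bar; let go within about 25 degrees of upright it stays; further over (above 2.2) it sinks shut slowly, below 0.9 it sinks open. A hub in it tips over into the fixed tray by itself, boss down.
- leaf_bar (a point): Middle of the hinged tray's steel bar handle: round, 12 mm thick, 90 mm long, parallel to the hinge (fixture x), between two 10 mm arms. It is 160 mm from the hinge axis, level with it, 44 mm beyond the tray's edge: 44 mm above the table at fixture y = +160 when open, y = -160 when closed; 204 mm high when upright. Pinch it from above; it turns between the fingers as the tray swings.
There are look-alikes about, which are no part of the job. Leave any red look-alike of the part that bears hub_center alone.

How it is judged:
By the outcome, as a careful person would: the job done as asked, in the order asked, and still so for the second after the job is handed in, with the robot touching nothing.
It also fails if it takes over 64 s, if anything falls off the work surface, if the arm or the gripper's body presses on something with over 40 N, if the wrist force passes 120 N, or if a joint passes its speed limit or range.

## Robot

A 7-joint arm with a two-finger parallel gripper is mounted at the origin on the work surface. World frame = base frame: x ahead of the robot, y to its left, z up, the work surface at z = 0. Lengths are in m, angles in rad, forces in N, time in s.
With the tool pointing down it reaches from about 0.4 to 0.85 m from the base axis. Payload 6.9 kg.
Tool frame: the origin (TCP) lies at the very end of the fingers, on their centre line; the grasp point (between the pads) lies 19 mm behind it; z points along the fingers, y is the line along which they close (so a half turn about z gives the same grasp; the last joint's range is limited). The gripper opens to 85 mm and grips with 20 to 120 N. Pads are 22 mm wide; open, the fingers measure 114 mm over their backs; the gripper's body (76 mm by 85 mm) begins 54 mm behind the grasp point. The pads swing forward as they close: fully open they stand 13 mm farther back than shut.
Start: joints at [1.298, 0.507, -0.238, 1.5, 0.126, 1.149, -0.155], TCP at [0.231, -0.581, 0.231] pointing down, gripper open.
Joint ranges: [-3.08, 3.08], [-0.24, 2.05], [-1.43, 1.35], [0, 2.5], [-1.52, 4.66], [0.17, 1.96], [-2.89, 2.89]. Speed limits (rad/s): [2.39, 2.39, 3.14, 3.14, 3.14, 3.14, 3.14].

## Interface

Orientations are given as a unit quaternion [w, x, y, z].
In Python, from plant import r gives the robot as it stands.
- The arm moves only by the tool arm_command, never from a script. Its argument "rows" is a list of rows, each an object of numbers: "tx", "ty", "tz": the shift along the tool's x, y, z each as a share of 0.2 m, from -1 to 1; "wx", "wy", "wz": the turn, a rotation vector about the tool's x, y, z each as a share of 360 degrees, from -1 to 1; "jaw": the opening in per cent of the stroke, from 0 (shut) to 100 (fully open). A call has 1 to 8 rows; each row shifts and turns the commanded pose from where the row before left it, along the tool's axes as they then stand; what a row does not reach is not made up. A row lasts 1/10 s, in which the tool goes at most 50 mm and 8.59 degrees, less where a joint would pass 70% of its speed; a pose out of reach is approached as far as the arm can. A call with a number of a shift or a turn outside -1 to 1 is refused whole. A call with a gripper value outside its range is refused whole. The fingers move at their own pace and stop on an object; "grip_force" is the grip in N (left out, the last holds). Time passes only in rows, so rows that do not move let the fingers close. It gives the time, the measured TCP pose, the force, the opening and the grip force at its end, in the units of the state.
- r.get_state(): the state, without advancing time (a new reading comes with each control period).
- r.read_camera(name): name is "scene" or "top" or "wrist"; returns the picture (400x640x3 uint8, red, green, blue); there is no depth.
- r.get_calibration(name): a dict with "vertical_fov" (degrees; the focal length in pixels is half the picture's height over the tangent of half this angle, whatever the lens; pixels are square), "cx", "cy" (the principal point, pixels), "T" (4x4, takes a point from camera to world coordinates); the wrist camera has in their place "T_tool_cam" (4x4, takes a point from camera to tool coordinates, whose origin is the TCP and whose axes are the flange's). Camera axes: x right, y down, z forward; pixel columns grow to the right and rows downward; lengths in m; the calibration is good to about 2 mm. A picture is of the moment at which its call begins: read the wrist's pose just before it. get_calibration takes no time and is no camera call.
- r.job_done(): hands the job in; it is judged then, once.
The state is a dict: "time_s": time; "joint_pos": joint angles; "qvel": joint speeds; "tau": joint torques, N m; "ee_pos": TCP position; "tool_rot": TCP orientation; "contact_force": force on the tool from outside, world axes, zero at the start; "torque": the same for the moment, N m; "grip_width": opening from 0.0 (shut) to 1.0 (fully open); "grasp_force": force on a finger pad.
Only numpy, scipy, OpenCV 4.12 (cv2) and the standard library are available. Lean on these libraries where they do the work, as an engineer would, in place of code of your own. Each camera call takes 0.05 s, during which the arm holds its last target. There are 200 camera calls.

## Working session

There is one attempt and no reset: what is moved stays moved. The work goes in short steps, Python scripts to look and compute and a tool call to move; the robot and the scene stay as the last step left them, time stands still between calls to the robot, and variables do not carry over. Pictures are saved under pics/ and viewed, at most 10 in all, crops included, and the job is handed in when it is done.

Besides the shell and the picture viewer there is one more tool, called by a JSON object that holds its "method" and its "body", one argument or row to a line. arm_command: Moves the arm, as the interface text tells. Its arguments: {"type":"object","properties":{"rows":{"type":"array","items":{"type":"object","properties":{"tx":{"type":"number","minimum":-1,"maximum":1},"ty":{"type":"number","minimum":-1,"maximum":1},"tz":{"type":"number","minimum":-1,"maximum":1},"wx":{"type":"number","minimum":-1,"maximum":1},"wy":{"type":"number","minimum":-1,"maximum":1},"wz":{"type":"number","minimum":-1,"maximum":1},"jaw":{"type":"number"}}}},"grip_force":{"type":"number"}},"required":["rows"]}

```bash
mkdir -p pics; ls
cat > h.py <<'E'
import numpy as np,cv2
from plant import r
def K(c):
    f=200/np.tan(np.radians(c["vertical_fov"])/2); return f,c["cx"],c["cy"]
def ray(name,u,v,T=None):
    c=r.get_calibration(name); f,cx,cy=K(c)
    T=np.array(c["T"]) if T is None else T
    d=T[:3,:3]@np.array([(u-cx)/f,(v-cy)/f,1]); return T[:3,3],d
def onz(name,u,v,z,T=None):
    o,d=ray(name,u,v,T); return o+d*(z-o[2])/d[2]
def save(name,fn):
    im=r.read_camera(name); cv2.imwrite(fn,im[:,:,::-1]); return im
E
python3 - <<'E'
from h import *
s=r.get_state();print({k:np.round(v,3) for k,v in s.items()})
for n in("scene","top","wrist"):
    save(n,f"pics/{n}0.png");c=r.get_calibration(n);print(n,{k:np.round(v,3).tolist() if not isinstance(v,str) else v for k,v in c.items()})
E
```

```text
pics
{'time_s': np.float64(0.0), 'joint_pos': array([ 1.299,  0.508, -0.238,  1.501,  0.126,  1.149, -0.155]), 'qvel': array([-0.001, -0.002, -0.001,  0.001, -0.   ,  0.002, -0.   ]), 'tau': array([ 0.0000e+00, -6.2059e+01, -2.1860e+00, -2.4965e+01,  1.3000e-02,
        1.2000e-02, -0.0000e+00]), 'ee_pos': array([ 0.23, -0.58,  0.23]), 'tool_rot': array([-0.001,  0.982,  0.188, -0.   ]), 'contact_force': array([ 0.22 , -0.355,  0.256]), 'torque': array([ 0.01 , -0.033, -0.   ]), 'grasp_force': np.float64(0.0), 'grip_width': np.float64(1.001)}
scene {'vertical_fov': 56.637, 'cx': 319.524, 'cy': 203.363, 'T': [[-0.818, 0.417, -0.396, 0.787], [0.575, 0.617, -0.537, 0.482], [0.02, -0.667, -0.745, 0.587], [0.0, 0.0, 0.0, 1.0]]}
top {'vertical_fov': 44.989, 'cx': 313.372, 'cy': 199.398, 'T': [[-0.019, -0.99, 0.142, 0.413], [-1.0, 0.019, 0.003, 0.101], [-0.005, -0.142, -0.99, 0.918], [0.0, 0.0, 0.0, 1.0]]}
wrist {'vertical_fov': 60.177, 'cx': 318.514, 'cy': 202.892, 'T_tool_cam': [[-0.002, -0.962, -0.272, 0.069], [1.0, -0.002, -0.001, 0.0], [0.0, -0.272, 0.962, -0.144], [0.0, 0.0, 0.0, 1.0]]}
```

View pics/top0.png

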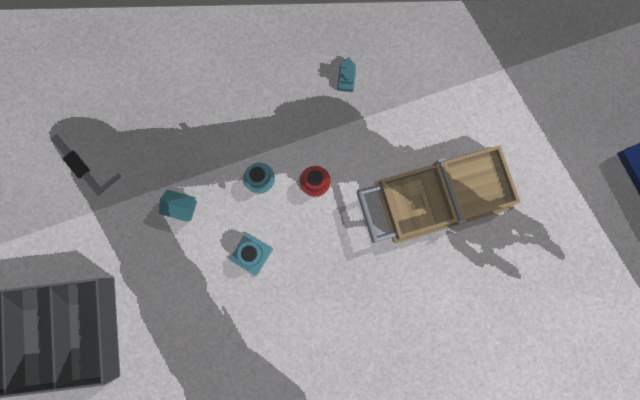

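View pics/scene0.png

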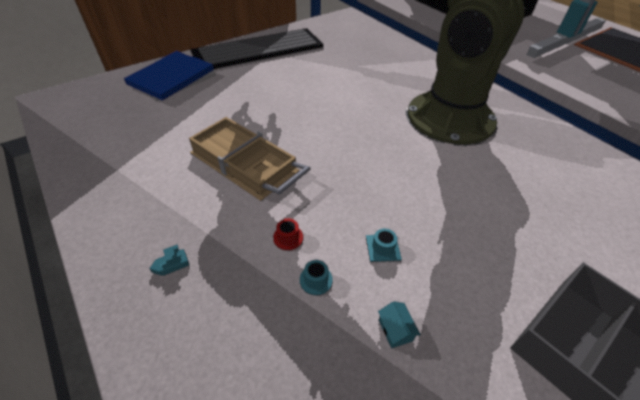

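Top view: the teal round hub is at about (259,177), the red look-alike at (315,180) and the square bracket at (250,253). The nest has its bar at the left (372,215), hinge around (447,190) and the fixed tray to the right. The scene view agrees with this.

Run:
```python
from h import *
for n,box in(("top",(225,150,290,205)),("scene",(292,252,340,300))):
    im=cv2.imread(f"pics/{n}0.png");hsv=cv2.cvtColor(im,cv2.COLOR_BGR2HSV)
    x0,y0,x1,y1=box
    c=hsv[y0:y1,x0:x1]
    teal=cv2.inRange(c,(80,90,40),(105,255,255))
    cs,_=cv2.findContours(teal,cv2.RETR_CCOMP,cv2.CHAIN_APPROX_NONE)
    h=cv2.findContours(teal,cv2.RETR_CCOMP,cv2.CHAIN_APPROX_NONE)[1][0]
    for k,q in zip(cs,h):
        if len(k)>15:
            e=cv2.fitEllipse(k);u,v=e[0][0]+x0,e[0][1]+y0
            print(n,"hole" if q[3]>=0 else "outer",np.round((u,v),1),np.round(e[1],1),cv2.boundingRect(k),"z.036",onz(n,u,v,.036).round(4),"z.006",onz(n,u,v,.006).round(4))
im=cv2.imread("pics/top0.png")[130:260,340:530]
cv2.imwrite("pics/topc.png",cv2.resize(im,None,fx=4,fy=4,interpolation=cv2.INTER_CUBIC))
```

```text
top outer [258.8 177.6] [28.  28.1] (20, 13, 29, 30) z.036 [0.5821 0.2041 0.036 ] z.006 [0.5878 0.2076 0.006 ]
top hole [256.3 185.4] [ 4.7 12.3] (25, 33, 14, 6) z.036 [0.5674 0.2088 0.036 ] z.006 [0.5726 0.2125 0.006 ]
top hole [267.5 178.5] [ 4.  14.4] (38, 22, 9, 13) z.036 [0.5801 0.1879 0.036 ] z.006 [0.5858 0.1909 0.006 ]
top hole [256.8 174.1] [17.7 18.1] (23, 15, 19, 19) z.036 [0.5887 0.2077 0.036 ] z.006 [0.5947 0.2114 0.006 ]
scene outer [315.7 277.9] [30.  32.8] (8, 9, 32, 34) z.036 [0.5967 0.2195 0.036 ] z.006 [0.5863 0.2052 0.006 ]
scene hole [315.7 269.4] [15.1 17.1] (15, 10, 18, 16) z.036 [0.5872 0.2059 0.036 ] z.006 [0.5763 0.1909 0.006 ]
```

View pics/topc.png

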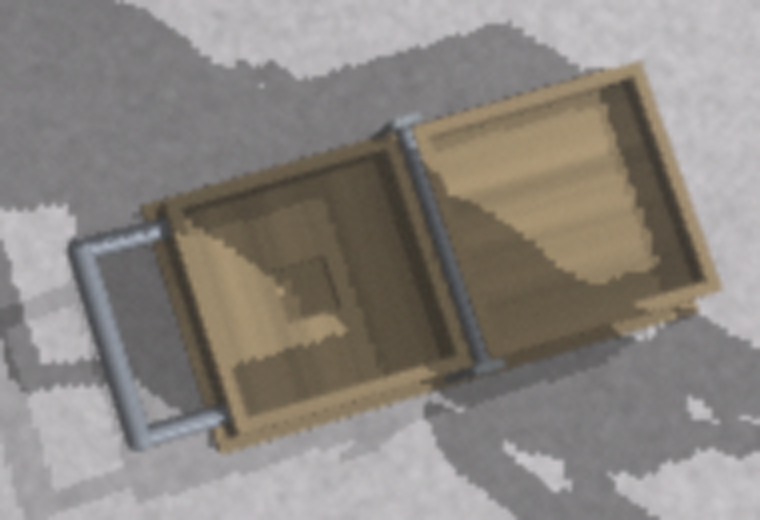

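The crop shows the bar from (83,245) to (142,440), the hinge rod from (404,125) to (486,365), and the fixed tray's far outer corners at (640,68) and (718,288).

Run:
```python
from h import *
P={}
for k,(a,b) in dict(b1=(83,245),b2=(142,440),h1=(404,125),h2=(486,365),f1=(640,68),f2=(718,288),n1=(172,208),n2=(235,440)).items():
    P[k]=onz("top",(a+.5)/4-.5+340,(b+.5)/4-.5+130,.044)[:2]; print(k,P[k].round(4))
m=lambda a:(P[a+'1']+P[a+'2'])/2
B,H,F=m('b'),m('h'),m('f')
print("bar",B,"hinge",H,"far",F,np.linalg.norm(B-H),np.linalg.norm(H-F),np.linalg.norm(P['b1']-P['b2']))
y=(B-F)/np.linalg.norm(B-F);print("ydir",y,"hinge est from bar",B-.16*y,"from far",F+.116*y)
for a in'bhf':
    d=P[a+'2']-P[a+'1'];print(a,np.degrees(np.arctan2(d[1],d[0])))
print("y ang",np.degrees(np.arctan2(y[1],y[0])))
# scene check
im=cv2.imread("pics/scene0.png")[110:210,180:320]
cv2.imwrite("pics/scc.png",cv2.resize(im,None,fx=5,fy=5,interpolation=cv2.INTER_CUBIC))
q=np.array(r.get_state()["tool_rot"]);from scipy.spatial.transform import Rotation as R
print(R.from_quat(q[[1,2,3,0]]).as_matrix().round(3))
```

```text
b1 [0.5521 0.017 ]
b2 [ 0.4625 -0.0067]
h1 [ 0.6053 -0.133 ]
h2 [ 0.4934 -0.1639]
f1 [ 0.6301 -0.2437]
f2 [ 0.5266 -0.2717]
n1 [ 0.5685 -0.0244]
n2 [ 0.4617 -0.0487]
bar [0.50729074 0.00512494] hinge [ 0.54939018 -0.14845209] far [ 0.57838065 -0.25770284] 0.15924279842895644 0.1130317315673819 0.0927483972478341
ydir [-0.26109854  0.96531215] hinge est from bar [ 0.54906651 -0.149325  ] from far [ 0.54809322 -0.14572663]
b -165.17591188607224
h -164.55522942039906
f -164.89203347969217
y ang 105.13525573494033
[[ 0.929  0.369 -0.001]
 [ 0.369 -0.929  0.001]
 [-0.    -0.001 -1.   ]]
```

View pics/scc.png

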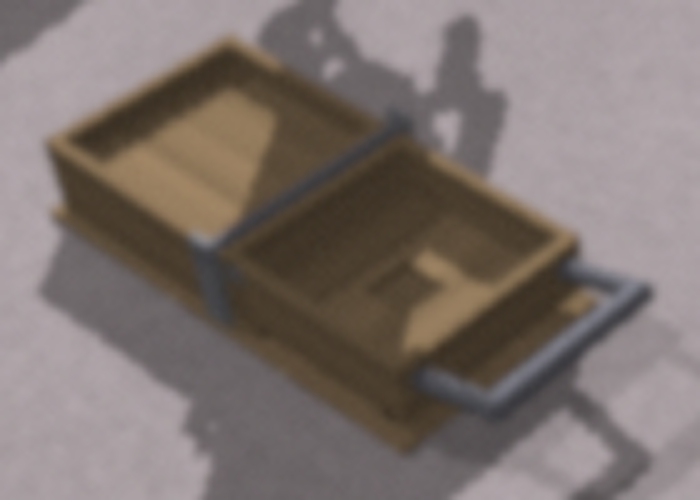

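{"method": "arm_command", "body": {
  "rows": [
    {"wz": 0.0183,"jaw": 75},
    {"tx": 0.15,"ty": -0.185},
    {"tx": 0.15,"ty": -0.185},
    {"tx": 0.15,"ty": -0.185},
    {"tx": 0.15,"ty": -0.185},
    {"tx": 0.15,"ty": -0.185},
    {"tx": 0.15,"ty": -0.185},
    {"tx": 0.15,"ty": -0.185}
  ],
  "grip_force": 30
}}

```text
$.rows[0]: bad value
```

{"method": "arm_command", "body": {
  "rows": [
    {"tx": 0.15,"ty": -0.185,"tz": 0.03},
    {"tx": 0.15,"ty": -0.185,"tz": 0.03},
    {"tx": 0.15,"ty": -0.185,"tz": 0.03},
    {"tx": 0.15,"ty": -0.185,"tz": 0.03},
    {"tx": 0.15,"ty": -0.185,"tz": 0.03},
    {"tx": 0.15,"ty": -0.185,"tz": 0.03},
    {"tx": 0.15,"ty": -0.185,"tz": 0.03},
    {}
  ]
}}

```text
$.rows[0]: bad value
```

```bash
cat >> h.py <<'E'
from scipy.spatial.transform import Rotation as R
def pose():
    s=r.get_state();q=np.array(s["tool_rot"]);T=np.eye(4);T[:3,:3]=R.from_quat(q[[1,2,3,0]]).as_matrix();T[:3,3]=s["ee_pos"];return s,T
def to(p):
    s,T=pose();d=T[:3,:3].T@(np.array(p)-T[:3,3])
    yaw=np.degrees(np.arctan2(T[1,0],T[0,0]))
    print("t",s["time_s"],"p",T[:3,3].round(4),"yaw",yaw.round(2),"tilt",(T[:3,2]).round(3),"shares",(d/.2).round(3),"q",np.round(s["joint_pos"],2),"F",np.round(s["contact_force"],1),"g",s["grip_width"])
E
python3 - <<'E'
from h import *
to([.588,.2065,.13])
# scene check of bar ends
for a,b in((495,408),(645,290)): print(onz("scene",(a+.5)/5-.5+180,(b+.5)/5-.5+110,.044).round(4))
E
```

```text
t 0.15 p [ 0.2304 -0.5806  0.2306] yaw 21.65 tilt [-0.001  0.001 -1.   ] shares [ 3.114 -2.998  0.507] q [ 1.3   0.51 -0.24  1.5   0.13  1.15 -0.15] F [ 0.5 -0.3 -1. ] g 0.9967006993602171
[0.5478 0.0175 0.044 ]
[ 0.4585 -0.0068  0.044 ]
```

{"method": "arm_command", "body": {
  "rows": [
    {"tx": 0,"ty": 0,"tz": 0,"wx": 0,"wy": 0,"wz": 0.0183,"jaw": 75},
    {"tx": 0.15,"ty": -0.185,"tz": 0,"wx": 0,"wy": 0,"wz": 0,"jaw": 75},
    {"tx": 0.15,"ty": -0.185,"tz": 0,"wx": 0,"wy": 0,"wz": 0,"jaw": 75},
    {"tx": 0.15,"ty": -0.185,"tz": 0,"wx": 0,"wy": 0,"wz": 0,"jaw": 75},
    {"tx": 0.15,"ty": -0.185,"tz": 0,"wx": 0,"wy": 0,"wz": 0,"jaw": 75},
    {"tx": 0.15,"ty": -0.185,"tz": 0,"wx": 0,"wy": 0,"wz": 0,"jaw": 75},
    {"tx": 0.15,"ty": -0.185,"tz": 0,"wx": 0,"wy": 0,"wz": 0,"jaw": 75},
    {"tx": 0.15,"ty": -0.185,"tz": 0,"wx": 0,"wy": 0,"wz": 0,"jaw": 75}
  ],
  "grip_force": 30
}}

```text
time_s: 0.95
ee_pos: [0.3664, -0.2744, 0.2313]
tool_rot: [0.0, 0.991, 0.131, 0.0]
contact_force: [0.1, 0.2, -0.6]
grip_width: 0.751
grasp_force: 0.0
```

{"method": "arm_command", "body": {
  "rows": [
    {"tx": 0.15,"ty": -0.185,"tz": 0.03,"wx": 0,"wy": 0,"wz": 0,"jaw": 75},
    {"tx": 0.15,"ty": -0.185,"tz": 0.03,"wx": 0,"wy": 0,"wz": 0,"jaw": 75},
    {"tx": 0.15,"ty": -0.185,"tz": 0.03,"wx": 0,"wy": 0,"wz": 0,"jaw": 75},
    {"tx": 0.15,"ty": -0.185,"tz": 0.03,"wx": 0,"wy": 0,"wz": 0,"jaw": 75},
    {"tx": 0.15,"ty": -0.185,"tz": 0.03,"wx": 0,"wy": 0,"wz": 0,"jaw": 75},
    {"tx": 0.15,"ty": -0.185,"tz": 0.03,"wx": 0,"wy": 0,"wz": 0,"jaw": 75},
    {"tx": 0.15,"ty": -0.185,"tz": 0.03,"wx": 0,"wy": 0,"wz": 0,"jaw": 75},
    {"tx": 0,"ty": 0,"tz": 0,"wx": 0,"wy": 0,"wz": 0,"jaw": 75}
  ]
}}

```text
time_s: 1.75
ee_pos: [0.503, 0.0361, 0.1888]
tool_rot: [-0.002, 0.991, 0.136, 0.001]
contact_force: [0.9, 0.2, -0.3]
grip_width: 0.75
grasp_force: 0.0
```

Run:
```python
from h import *
to([.588,.2065,.13])
```

```text
t 1.75 p [0.503  0.0361 0.1888] yaw 15.62 tilt [ 0.001  0.004 -1.   ] shares [ 0.638 -0.705  0.298] q [ 0.19  0.38 -0.43  1.88  0.19  0.92 -1.63] F [ 0.9  0.2 -0.3] g 0.7501640281096319
```

{"method": "arm_command", "body": {
  "rows": [
    {"tx": 0.15,"ty": -0.175,"tz": 0,"wx": 0,"wy": 0,"wz": 0.0015,"jaw": 75},
    {"tx": 0.16,"ty": -0.175,"tz": 0,"wx": 0,"wy": 0,"wz": 0,"jaw": 75},
    {"tx": 0.16,"ty": -0.175,"tz": 0.15,"wx": 0,"wy": 0,"wz": 0,"jaw": 75},
    {"tx": 0.16,"ty": -0.175,"tz": 0.15,"wx": 0,"wy": 0,"wz": 0,"jaw": 75},
    {"tx": 0,"ty": 0,"tz": 0,"wx": 0,"wy": 0,"wz": 0,"jaw": 75},
    {"tx": 0,"ty": 0,"tz": 0,"wx": 0,"wy": 0,"wz": 0,"jaw": 75}
  ]
}}

```text
time_s: 2.35
ee_pos: [0.5824, 0.187, 0.1343]
tool_rot: [0.0, 0.992, 0.127, -0.001]
contact_force: [0.5, -1.1, 1.0]
grip_width: 0.752
grasp_force: 0.0
```

Run:
```python
from h import *
to([.588,.2065,.012])
s,T=pose();im=save("wrist","pics/w1.png")
Tc=T@np.array(r.get_calibration("wrist")["T_tool_cam"])
np.save("Tc.npy",Tc)
m=cv2.inRange(cv2.cvtColor(im,cv2.COLOR_RGB2HSV),(80,90,40),(105,255,255))
cs,h=cv2.findContours(m,cv2.RETR_CCOMP,cv2.CHAIN_APPROX_NONE)
for k,q in zip(cs,h[0]):
    if len(k)>60:
        e=cv2.fitEllipse(k);print(q[3],np.round(e[0]),np.round(e[1]),cv2.boundingRect(k),onz("wrist",*e[0],.036,Tc).round(4),onz("wrist",*e[0],.006,Tc).round(4))
```

```text
t 2.35 p [0.5824 0.187  0.1343] yaw 14.62 tilt [-0.003 -0.001 -1.   ] shares [ 0.053 -0.087  0.611] q [-0.11  0.59 -0.4   1.66  0.27  0.94 -1.92] F [ 0.5 -1.1  1. ] g 0.7523468823336172
-1 [257. 328.] [50. 72.] (229, 289, 61, 83) [0.4678 0.2093 0.036 ] [0.4452 0.2099 0.006 ]
-1 [ 86. 204.] [ 73. 114.] (26, 162, 119, 90) [0.5398 0.3515 0.036 ] [0.5261 0.3698 0.006 ]
-1 [297. 181.] [73. 73.] (261, 144, 74, 75) [0.5951 0.2061 0.036 ] [0.5883 0.2063 0.006 ]
2 [295. 191.] [40. 41.] (274, 170, 43, 42) [0.5878 0.2061 0.036 ] [0.5801 0.2063 0.006 ]
-1 [603.   8.] [20. 63.] (570, 0, 61, 21) [0.7511 0.0464 0.036 ] [0.7636 0.0268 0.006 ]
```

View pics/w1.png

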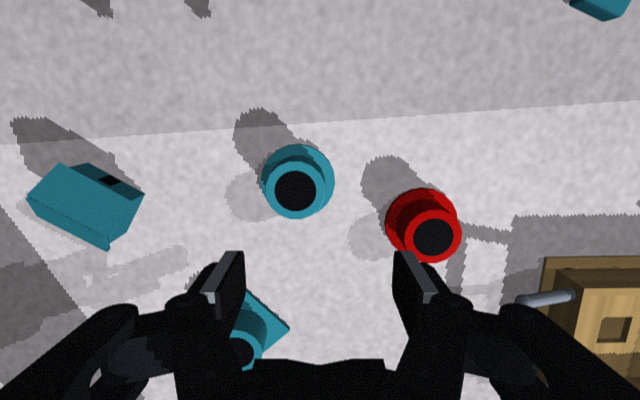

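The wrist view shows the round teal hub at (297,181) with its boss hole at (295,191), clear of the red one at (425,225). It agrees with the other views: hub at (0.588, 0.206).

{"method": "arm_command", "body": {
  "rows": [
    {"tx": 0.053,"ty": -0.087,"tz": 0,"wx": 0,"wy": 0,"wz": -0.001,"jaw": 75},
    {"tx": 0,"ty": 0,"tz": 0.15,"wx": 0,"wy": 0,"wz": 0,"jaw": 75},
    {"tx": 0,"ty": 0,"tz": 0.15,"wx": 0,"wy": 0,"wz": 0,"jaw": 75},
    {"tx": 0,"ty": 0,"tz": 0,"wx": 0,"wy": 0,"wz": 0,"jaw": 75},
    {"tx": 0,"ty": 0,"tz": 0,"wx": 0,"wy": 0,"wz": 0,"jaw": 75}
  ]
}}

```text
time_s: 2.9
ee_pos: [0.5894, 0.2046, 0.077]
tool_rot: [0.0, 0.992, 0.129, 0.0]
contact_force: [-0.5, -1.1, 1.3]
grip_width: 0.748
grasp_force: 0.0
```

Run:
```python
from h import *
to([.588,.206,.012])
```

```text
t 2.9 p [0.5894 0.2046 0.077 ] yaw 14.78 tilt [ 0.    -0.001 -1.   ] shares [-0.005 -0.009  0.325] q [-0.15  0.67 -0.37  1.69  0.31  0.84 -1.97] F [-0.5 -1.1  1.3] g 0.7477987495568219
```

{"method": "arm_command", "body": {
  "rows": [
    {"tx": -0.005,"ty": -0.008,"tz": 0.1,"wx": 0,"wy": 0,"wz": 0,"jaw": 75},
    {"tx": 0,"ty": 0,"tz": 0.125,"wx": 0,"wy": 0,"wz": 0,"jaw": 75},
    {"tx": 0,"ty": 0,"tz": 0.1,"wx": 0,"wy": 0,"wz": 0,"jaw": 75},
    {"tx": 0,"ty": 0,"tz": 0,"wx": 0,"wy": 0,"wz": 0,"jaw": 75},
    {"tx": 0,"ty": 0,"tz": 0,"wx": 0,"wy": 0,"wz": 0,"jaw": 75}
  ]
}}

```text
time_s: 3.4
ee_pos: [0.5888, 0.2073, 0.0127]
tool_rot: [-0.0, 0.992, 0.129, 0.001]
contact_force: [0.4, 0.3, -0.2]
grip_width: 0.749
grasp_force: 0.0
```

{"method": "arm_command", "body": {
  "rows": [
    {"tx": 0,"ty": 0,"tz": 0,"wx": 0,"wy": 0,"wz": 0,"jaw": 40},
    {"tx": 0,"ty": 0,"tz": 0,"wx": 0,"wy": 0,"wz": 0,"jaw": 40},
    {"tx": 0,"ty": 0,"tz": 0,"wx": 0,"wy": 0,"wz": 0,"jaw": 40},
    {"tx": 0,"ty": 0,"tz": 0,"wx": 0,"wy": 0,"wz": 0,"jaw": 40},
    {"tx": 0,"ty": 0,"tz": 0,"wx": 0,"wy": 0,"wz": 0,"jaw": 40},
    {"tx": 0,"ty": 0,"tz": 0,"wx": 0,"wy": 0,"wz": 0,"jaw": 40}
  ],
  "grip_force": 35
}}

```text
time_s: 4.0
ee_pos: [0.589, 0.2077, 0.0129]
tool_rot: [-0.0, 0.992, 0.129, 0.002]
contact_force: [-0.3, -0.9, 8.3]
grip_width: 0.501
grasp_force: 35.5
```

Run:
```python
from h import *
to([.533,-.091,.13])
```

```text
t 4.0 p [0.589  0.2077 0.0129] yaw 14.86 tilt [ 0.003  0.001 -1.   ] shares [-0.652  1.372 -0.587] q [-0.18  0.75 -0.34  1.74  0.36  0.71 -2.01] F [-0.3 -0.9  8.3] g 0.5006806558486091
```

{"method": "arm_command", "body": {
  "rows": [
    {"tx": 0,"ty": 0,"tz": -0.15,"wx": 0,"wy": 0,"wz": 0,"jaw": 40},
    {"tx": 0,"ty": 0,"tz": -0.2,"wx": 0,"wy": 0,"wz": 0,"jaw": 40},
    {"tx": 0,"ty": 0,"tz": -0.2,"wx": 0,"wy": 0,"wz": 0,"jaw": 40},
    {"tx": 0,"ty": 0,"tz": -0.04,"wx": 0,"wy": 0,"wz": 0,"jaw": 40},
    {"tx": -0.08,"ty": 0.17,"tz": 0,"wx": 0,"wy": 0,"wz": 0,"jaw": 40},
    {"tx": -0.08,"ty": 0.17,"tz": 0,"wx": 0,"wy": 0,"wz": 0,"jaw": 40},
    {"tx": -0.08,"ty": 0.17,"tz": 0,"wx": 0,"wy": 0,"wz": 0,"jaw": 40},
    {"tx": -0.08,"ty": 0.17,"tz": 0,"wx": 0,"wy": 0,"wz": 0,"jaw": 40}
  ]
}}

```text
time_s: 4.8
ee_pos: [0.5602, 0.0581, 0.129]
tool_rot: [0.0, 0.992, 0.13, 0.0]
contact_force: [-0.2, 0.6, -0.7]
grip_width: 0.499
grasp_force: 35.9
```

{"method": "arm_command", "body": {
  "rows": [
    {"tx": -0.08,"ty": 0.17,"tz": 0,"wx": 0,"wy": 0,"wz": 0,"jaw": 40},
    {"tx": -0.08,"ty": 0.17,"tz": 0,"wx": 0,"wy": 0,"wz": 0,"jaw": 40},
    {"tx": -0.08,"ty": 0.17,"tz": 0,"wx": 0,"wy": 0,"wz": 0,"jaw": 40},
    {"tx": -0.08,"ty": 0.17,"tz": 0,"wx": 0,"wy": 0,"wz": 0,"jaw": 40},
    {"tx": 0,"ty": 0,"tz": 0,"wx": 0,"wy": 0,"wz": 0,"jaw": 40},
    {"tx": 0,"ty": 0,"tz": 0,"wx": 0,"wy": 0,"wz": 0,"jaw": 40}
  ]
}}

```text
time_s: 5.4
ee_pos: [0.5335, -0.0895, 0.1289]
tool_rot: [0.0, 0.992, 0.128, -0.0]
contact_force: [0.4, 0.7, -0.8]
grip_width: 0.503
grasp_force: 36.0
```

Run:
```python
from h import *
to([.533,-.091,.032])
save("wrist","pics/w2.png")
```

```text
t 5.4 p [ 0.5335 -0.0895  0.1289] yaw 14.73 tilt [ 0. -0. -1.] shares [-0.004  0.007  0.485] q [ 0.4   0.51 -0.42  1.86  0.27  0.83 -1.47] F [ 0.4  0.7 -0.8] g 0.5025415573350501
```

View pics/w2.png

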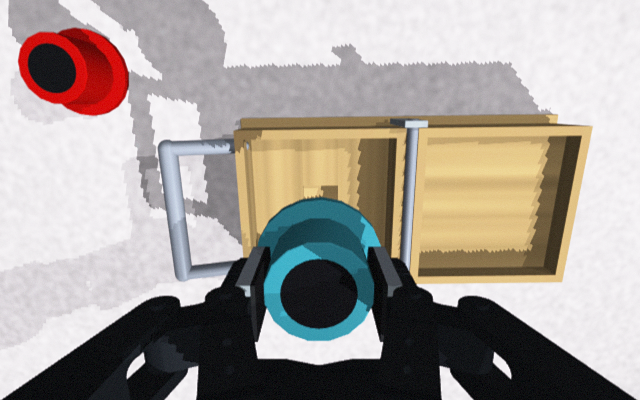

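Wrist view: the hub is held upright over the tray. Bar ends are at (168,147) and (184,275), the hinge end at (412,125), and the +x corners of the rims at (242,128) and (590,127).

Run:
```python
from h import *
s,T=pose();Tc=T@np.array(r.get_calibration("wrist")["T_tool_cam"])
H=np.array([.549,-.1485]);a=np.radians(15.05);fx=np.array([np.cos(a),np.sin(a)]);fy=np.array([-fx[1],fx[0]])
for n,u,v in(("bar1",168,147),("bar2",184,275),("hinge",413,126),("rimcornerouter",590,127),("near rim outer corner",243,131),("far",562,281)):
    p=onz("wrist",u,v,.044,Tc)[:2];print(n,p.round(4),"fixture",((p-H)@fx).round(4),((p-H)@fy).round(4))
```

```text
bar1 [0.5502 0.019 ] fixture 0.0447 0.1615
bar2 [ 0.4604 -0.0054] fixture -0.0484 0.1612
hinge [ 0.6042 -0.1327] fixture 0.0574 0.0009
rimcornerouter [ 0.6328 -0.2439] fixture 0.0562 -0.1139
near rim outer corner [ 0.573  -0.0267] fixture 0.0548 0.1114
far [ 0.5264 -0.2751] fixture -0.0547 -0.1164
```

{"method": "arm_command", "body": {
  "rows": [
    {"tx": -0.005,"ty": 0.004,"tz": 0.1,"wx": 0,"wy": 0,"wz": 0,"jaw": 40},
    {"tx": 0,"ty": 0,"tz": 0.12,"wx": 0,"wy": 0,"wz": 0,"jaw": 40},
    {"tx": 0,"ty": 0,"tz": 0.1,"wx": 0,"wy": 0,"wz": 0,"jaw": 40},
    {"tx": 0,"ty": 0,"tz": 0.08,"wx": 0,"wy": 0,"wz": 0,"jaw": 40},
    {"tx": 0,"ty": 0,"tz": 0.05,"wx": 0,"wy": 0,"wz": 0,"jaw": 40},
    {"tx": 0,"ty": 0,"tz": 0.03,"wx": 0,"wy": 0,"wz": 0,"jaw": 40},
    {"tx": 0,"ty": 0,"tz": 0,"wx": 0,"wy": 0,"wz": 0,"jaw": 40},
    {"tx": 0,"ty": 0,"tz": 0,"wx": 0,"wy": 0,"wz": 0,"jaw": 40}
  ]
}}

```text
time_s: 6.25
ee_pos: [0.5335, -0.0891, 0.0334]
tool_rot: [0.0, 0.992, 0.13, 0.0]
contact_force: [-0.5, 1.1, -0.5]
grip_width: 0.502
grasp_force: 36.0
```

{"method": "arm_command", "body": {
  "rows": [
    {"tx": 0,"ty": 0,"tz": 0.01,"wx": 0,"wy": 0,"wz": 0,"jaw": 40},
    {"tx": 0,"ty": 0,"tz": 0,"wx": 0,"wy": 0,"wz": 0,"jaw": 66},
    {"tx": 0,"ty": 0,"tz": 0,"wx": 0,"wy": 0,"wz": 0,"jaw": 66},
    {"tx": 0,"ty": 0,"tz": 0,"wx": 0,"wy": 0,"wz": 0,"jaw": 66},
    {"tx": 0,"ty": 0,"tz": 0,"wx": 0,"wy": 0,"wz": 0,"jaw": 66}
  ]
}}

```text
time_s: 6.75
ee_pos: [0.5332, -0.0895, 0.031]
tool_rot: [0.0, 0.992, 0.129, 0.0]
contact_force: [-0.1, -0.0, 0.4]
grip_width: 0.658
grasp_force: 0.0
```

{"method": "arm_command", "body": {
  "rows": [
    {"tx": 0,"ty": 0,"tz": -0.05,"wx": 0,"wy": 0,"wz": 0,"jaw": 66},
    {"tx": 0,"ty": 0,"tz": -0.1,"wx": 0,"wy": 0,"wz": 0,"jaw": 66},
    {"tx": 0,"ty": 0,"tz": -0.15,"wx": 0,"wy": 0,"wz": 0,"jaw": 66},
    {"tx": 0,"ty": 0,"tz": -0.15,"wx": 0,"wy": 0,"wz": 0,"jaw": 66},
    {"tx": 0,"ty": 0,"tz": 0,"wx": 0,"wy": 0,"wz": 0,"jaw": 40},
    {"tx": 0,"ty": 0,"tz": 0,"wx": 0,"wy": 0,"wz": 0,"jaw": 40}
  ]
}}

```text
time_s: 7.35
ee_pos: [0.5334, -0.0896, 0.1219]
tool_rot: [0.0, 0.992, 0.129, 0.001]
contact_force: [0.2, 0.9, 0.1]
grip_width: 0.399
grasp_force: 0.0
```

Run:
```python
from h import *
to([.5065,.0065,.10])
save("wrist","pics/w3.png")
```

```text
t 7.35 p [ 0.5334 -0.0896  0.1219] yaw 14.86 tilt [ 0.002 -0.001 -1.   ] shares [-0.007 -0.499  0.109] q [ 0.4   0.51 -0.42  1.87  0.28  0.81 -1.47] F [0.2 0.9 0.1] g 0.39896500575846144
```

View pics/w3.png

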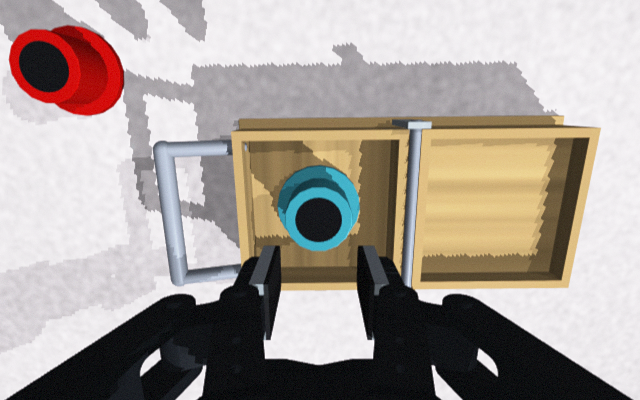

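The hub stands upright, centred in the hinged tray at (318,205), and the gripper is clear. Next is the bar.

{"method": "arm_command", "body": {
  "rows": [
    {"tx": -0.005,"ty": -0.167,"tz": 0,"wx": 0,"wy": 0,"wz": 0,"jaw": 40},
    {"tx": 0,"ty": -0.167,"tz": 0,"wx": 0,"wy": 0,"wz": 0,"jaw": 40},
    {"tx": 0,"ty": -0.166,"tz": 0,"wx": 0,"wy": 0,"wz": 0,"jaw": 40},
    {"tx": 0,"ty": 0,"tz": 0.1,"wx": 0,"wy": 0,"wz": 0,"jaw": 40},
    {"tx": 0,"ty": 0,"tz": 0,"wx": 0,"wy": 0,"wz": 0,"jaw": 40},
    {"tx": 0,"ty": 0,"tz": 0,"wx": 0,"wy": 0,"wz": 0,"jaw": 40}
  ]
}}

```text
time_s: 8.0
ee_pos: [0.5057, 0.0064, 0.1001]
tool_rot: [0.0, 0.992, 0.129, -0.001]
contact_force: [-0.2, -0.1, 1.0]
grip_width: 0.402
grasp_force: 0.0
```

Run:
```python
from h import *
to([.5068,.0065,.025])
```

```text
t 8.0 p [0.5057 0.0064 0.1001] yaw 14.86 tilt [-0.003 -0.    -1.   ] shares [0.006 0.001 0.375] q [ 0.22  0.5  -0.41  1.98  0.29  0.72 -1.68] F [-0.2 -0.1  1. ] g 0.4017269275044824
```

{"method": "arm_command", "body": {
  "rows": [
    {"tx": 0.005,"ty": 0,"tz": 0.1,"wx": 0,"wy": 0,"wz": 0,"jaw": 40},
    {"tx": 0,"ty": 0,"tz": 0.12,"wx": 0,"wy": 0,"wz": 0,"jaw": 40},
    {"tx": 0,"ty": 0,"tz": 0.1,"wx": 0,"wy": 0,"wz": 0,"jaw": 40},
    {"tx": 0,"ty": 0,"tz": 0.055,"wx": 0,"wy": 0,"wz": 0,"jaw": 40},
    {"tx": 0,"ty": 0,"tz": 0,"wx": 0,"wy": 0,"wz": 0,"jaw": 40},
    {"tx": 0,"ty": 0,"tz": 0,"wx": 0,"wy": 0,"wz": 0,"jaw": 40}
  ]
}}

```text
time_s: 8.6
ee_pos: [0.5078, 0.0069, 0.0263]
tool_rot: [0.0, 0.992, 0.129, 0.0]
contact_force: [0.5, 0.2, 0.5]
grip_width: 0.401
grasp_force: 0.0
```

{"method": "arm_command", "body": {
  "rows": [
    {"tx": 0,"ty": 0,"tz": 0,"wx": 0,"wy": 0,"wz": 0,"jaw": 0},
    {"tx": 0,"ty": 0,"tz": 0,"wx": 0,"wy": 0,"wz": 0,"jaw": 0},
    {"tx": 0,"ty": 0,"tz": 0,"wx": 0,"wy": 0,"wz": 0,"jaw": 0},
    {"tx": 0,"ty": 0,"tz": 0,"wx": 0,"wy": 0,"wz": 0,"jaw": 0},
    {"tx": 0,"ty": 0,"tz": 0,"wx": 0,"wy": 0,"wz": 0,"jaw": 0}
  ],
  "grip_force": 30
}}

```text
time_s: 9.1
ee_pos: [0.5084, 0.0059, 0.0268]
tool_rot: [0.001, 0.992, 0.129, 0.001]
contact_force: [1.4, -4.6, 4.2]
grip_width: 0.128
grasp_force: 29.8
```

Run:
```python
from h import *
to([.5068,.0065,.025])
t=np.radians(np.arange(0,181,3));y=.16*np.cos(t);z=.16*np.sin(t)
for k,(a,b) in enumerate(zip(-np.diff(y)/.2,-np.diff(z)/.2)): print(k,round(a,3),round(b,3),end=" | ")
```

```text
t 9.1 p [0.5084 0.0059 0.0268] yaw 14.81 tilt [ 0.002 -0.001 -1.   ] shares [-0.007 -0.005  0.009] q [ 0.16  0.61 -0.33  2.04  0.38  0.54 -1.75] F [ 1.4 -4.6  4.2] g 0.12791588087068026
0 0.001 -0.042 | 1 0.003 -0.042 | 2 0.005 -0.042 | 3 0.008 -0.041 | 4 0.01 -0.041 | 5 0.012 -0.04 | 6 0.014 -0.039 | 7 0.016 -0.039 | 8 0.018 -0.038 | 9 0.02 -0.037 | 10 0.022 -0.036 | 11 0.024 -0.035 | 12 0.025 -0.033 | 13 0.027 -0.032 | 14 0.029 -0.03 | 15 0.03 -0.029 | 16 0.032 -0.027 | 17 0.033 -0.025 | 18 0.035 -0.024 | 19 0.036 -0.022 | 20 0.037 -0.02 | 21 0.038 -0.018 | 22 0.039 -0.016 | 23 0.039 -0.014 | 24 0.04 -0.012 | 25 0.041 -0.01 | 26 0.041 -0.008 | 27 0.042 -0.005 | 28 0.042 -0.003 | 29 0.042 -0.001 | 30 0.042 0.001 | 31 0.042 0.003 | 32 0.042 0.005 | 33 0.041 0.008 | 34 0.041 0.01 | 35 0.04 0.012 | 36 0.039 0.014 | 37 0.039 0.016 | 38 0.038 0.018 | 39 0.037 0.02 | 40 0.036 0.022 | 41 0.035 0.024 | 42 0.033 0.025 | 43 0.032 0.027 | 44 0.03 0.029 | 45 0.029 0.03 | 46 0.027 0.032 | 47 0.025 0.033 | 48 0.024 0.035 | 49 0.022 0.036 | 50 0.02 0.037 | 51 0.018 0.038 | 52 0.016 0.039 | 53 0.014 0.039 | 54 0.012 0.04 | 55 0.01 0.041 | 56 0.008 0.041 | 57 0.005 0.042 | 58 0.003 0.042 | 59 0.001 0.042 |
```

{"method": "arm_command", "body": {
  "rows": [
    {"tx": 0,"ty": 0.006,"tz": -0.042,"wx": 0,"wy": 0,"wz": 0,"jaw": 0},
    {"tx": 0,"ty": 0.003,"tz": -0.042,"wx": 0,"wy": 0,"wz": 0,"jaw": 0},
    {"tx": 0,"ty": 0.005,"tz": -0.042,"wx": 0,"wy": 0,"wz": 0,"jaw": 0},
    {"tx": 0,"ty": 0.008,"tz": -0.041,"wx": 0,"wy": 0,"wz": 0,"jaw": 0},
    {"tx": 0,"ty": 0.01,"tz": -0.041,"wx": 0,"wy": 0,"wz": 0,"jaw": 0}
  ]
}}

```text
time_s: 9.6
ee_pos: [0.5097, 0.001, 0.0684]
tool_rot: [0.0, 0.992, 0.129, 0.001]
contact_force: [4.2, -3.0, -4.6]
grip_width: 0.126
grasp_force: 29.1
```

```bash
cat >> h.py <<'E'
def arc():
    s,T=pose();H=np.array([.549,-.1485]);a=np.radians(15.05);fx=np.array([np.cos(a),np.sin(a)]);fy=np.array([-fx[1],fx[0]])
    d=T[:2,3]-H;y=d@fy;z=T[2,3]+.0175-.044
    print("t",s["time_s"],"x",(d@fx).round(4),"ang",np.degrees(np.arctan2(z,y)).round(1),"rad",np.hypot(y,z).round(4),"F",np.round(s["contact_force"],1),"g",np.round(s["grip_width"],3),s["grasp_force"],"yaw",np.degrees(np.arctan2(T[1,0],T[0,0])).round(2),np.round(s["joint_pos"],2))
E
python3 -c "
from h import *
arc()"
```

```text
t 9.6 x 0.0009 ang 15.2 rad 0.1601 F [ 4.2 -3.  -4.6] g 0.126 29.108082354068756 yaw 14.88 [ 0.21  0.55 -0.38  2.01  0.33  0.64 -1.7 ]
```

Tracking well, so I'll continue the arc.

{"method": "arm_command", "body": {
  "rows": [
    {"tx": -0.003,"ty": 0.012,"tz": -0.04,"wx": 0,"wy": 0,"wz": 0,"jaw": 0},
    {"tx": 0,"ty": 0.014,"tz": -0.039,"wx": 0,"wy": 0,"wz": 0,"jaw": 0},
    {"tx": 0,"ty": 0.016,"tz": -0.039,"wx": 0,"wy": 0,"wz": 0,"jaw": 0},
    {"tx": 0,"ty": 0.018,"tz": -0.038,"wx": 0,"wy": 0,"wz": 0,"jaw": 0},
    {"tx": 0,"ty": 0.02,"tz": -0.037,"wx": 0,"wy": 0,"wz": 0,"jaw": 0},
    {"tx": 0,"ty": 0.022,"tz": -0.036,"wx": 0,"wy": 0,"wz": 0,"jaw": 0},
    {"tx": 0,"ty": 0.024,"tz": -0.035,"wx": 0,"wy": 0,"wz": 0,"jaw": 0},
    {"tx": 0,"ty": 0.025,"tz": -0.033,"wx": 0,"wy": 0,"wz": 0,"jaw": 0}
  ]
}}

```text
time_s: 10.4
ee_pos: [0.5171, -0.0262, 0.128]
tool_rot: [-0.001, 0.991, 0.13, 0.001]
contact_force: [4.2, 3.1, -3.0]
grip_width: 0.125
grasp_force: 29.1
```

{"method": "arm_command", "body": {
  "rows": [
    {"tx": 0,"ty": 0.027,"tz": -0.032,"wx": 0,"wy": 0,"wz": 0,"jaw": 0},
    {"tx": 0,"ty": 0.029,"tz": -0.03,"wx": 0,"wy": 0,"wz": 0,"jaw": 0},
    {"tx": 0,"ty": 0.03,"tz": -0.029,"wx": 0,"wy": 0,"wz": 0,"jaw": 0},
    {"tx": 0,"ty": 0.032,"tz": -0.027,"wx": 0,"wy": 0,"wz": 0,"jaw": 0},
    {"tx": 0,"ty": 0.033,"tz": -0.025,"wx": 0,"wy": 0,"wz": 0,"jaw": 0},
    {"tx": 0,"ty": 0.035,"tz": -0.024,"wx": 0,"wy": 0,"wz": 0,"jaw": 0},
    {"tx": 0,"ty": 0.036,"tz": -0.022,"wx": 0,"wy": 0,"wz": 0,"jaw": 0}
  ]
}}

```text
time_s: 11.1
ee_pos: [0.5283, -0.0661, 0.1668]
tool_rot: [-0.003, 0.991, 0.132, 0.002]
contact_force: [-0.6, 11.7, 11.1]
grip_width: 0.126
grasp_force: 30.6
```

```bash
python3 -c "
from h import *
arc()"
```

```text
t 11.1 x 0.0014 ang 58.8 rad 0.164 F [-0.6 11.7 11.1] g 0.126 30.590490102767944 yaw 15.14 [ 0.39  0.45 -0.45  1.84  0.24  0.91 -1.47]
```

{"method": "arm_command", "body": {
  "rows": [
    {"tx": 0,"ty": 0.034,"tz": -0.026,"wx": 0,"wy": 0,"wz": 0,"jaw": 0},
    {"tx": 0,"ty": 0.036,"tz": -0.022,"wx": 0,"wy": 0,"wz": 0,"jaw": 0},
    {"tx": 0,"ty": 0.038,"tz": -0.018,"wx": 0,"wy": 0,"wz": 0,"jaw": 0},
    {"tx": 0,"ty": 0.039,"tz": -0.014,"wx": 0,"wy": 0,"wz": 0,"jaw": 0}
  ]
}}

```text
time_s: 11.5
ee_pos: [0.5363, -0.0962, 0.1826]
tool_rot: [-0.002, 0.991, 0.131, 0.002]
contact_force: [2.8, 4.6, -0.6]
grip_width: 0.122
grasp_force: 29.2
```

```bash
python3 -c "
from h import *
arc()"
```

```text
t 11.5 x 0.0013 ang 71.0 rad 0.1651 F [ 2.8  4.6 -0.6] g 0.122 29.248058795928955 yaw 15.07 [ 0.44  0.45 -0.45  1.79  0.23  0.96 -1.41]
```

{"method": "arm_command", "body": {
  "rows": [
    {"tx": 0,"ty": 0.04,"tz": -0.012,"wx": 0,"wy": 0,"wz": 0,"jaw": 0},
    {"tx": 0,"ty": 0.041,"tz": -0.01,"wx": 0,"wy": 0,"wz": 0,"jaw": 0},
    {"tx": 0,"ty": 0.041,"tz": -0.008,"wx": 0,"wy": 0,"wz": 0,"jaw": 0},
    {"tx": 0,"ty": 0.042,"tz": -0.005,"wx": 0,"wy": 0,"wz": 0,"jaw": 0},
    {"tx": 0,"ty": 0.042,"tz": -0.003,"wx": 0,"wy": 0,"wz": 0,"jaw": 0},
    {"tx": 0,"ty": 0.042,"tz": -0.001,"wx": 0,"wy": 0,"wz": 0,"jaw": 0}
  ]
}}

```text
time_s: 12.1
ee_pos: [0.5496, -0.145, 0.1904]
tool_rot: [-0.001, 0.991, 0.131, 0.002]
contact_force: [5.0, 4.7, 3.5]
grip_width: 0.122
grasp_force: 31.3
```

```bash
python3 -c "
from h import *
arc()"
```

```text
t 12.1 x 0.0015 ang 88.9 rad 0.1639 F [5.  4.7 3.5] g 0.122 31.31697177886963 yaw 15.04 [ 0.51  0.47 -0.44  1.72  0.23  1.   -1.32]
```

{"method": "arm_command", "body": {
  "rows": [
    {"tx": -0.002,"ty": 0.042,"tz": 0.001,"wx": 0,"wy": 0,"wz": 0,"jaw": 0},
    {"tx": 0,"ty": 0.042,"tz": 0.003,"wx": 0,"wy": 0,"wz": 0,"jaw": 0},
    {"tx": 0,"ty": 0.042,"tz": 0.005,"wx": 0,"wy": 0,"wz": 0,"jaw": 0},
    {"tx": 0,"ty": 0.041,"tz": 0.008,"wx": 0,"wy": 0,"wz": 0,"jaw": 0},
    {"tx": 0,"ty": 0.041,"tz": 0.01,"wx": 0,"wy": 0,"wz": 0,"jaw": 0},
    {"tx": 0,"ty": 0.04,"tz": 0.012,"wx": 0,"wy": 0,"wz": 0,"jaw": 0},
    {"tx": 0,"ty": 0.039,"tz": 0.014,"wx": 0,"wy": 0,"wz": 0,"jaw": 0}
  ]
}}

```text
time_s: 12.8
ee_pos: [0.5647, -0.2007, 0.1795]
tool_rot: [-0.001, 0.991, 0.131, 0.003]
contact_force: [7.5, 3.2, 2.0]
grip_width: 0.129
grasp_force: 32.2
```

```bash
python3 -c "
from h import *
arc()"
```

```text
t 12.8 x 0.0016 ang 109.6 rad 0.1624 F [7.5 3.2 2. ] g 0.129 32.2023206949234 yaw 15.03 [ 0.57  0.53 -0.43  1.65  0.25  1.01 -1.24]
```

{"method": "arm_command", "body": {
  "rows": [
    {"tx": 0.004,"ty": 0.039,"tz": 0.016,"wx": 0,"wy": 0,"wz": 0,"jaw": 0},
    {"tx": 0.003,"ty": 0.038,"tz": 0.018,"wx": 0,"wy": 0,"wz": 0,"jaw": 0},
    {"tx": 0,"ty": 0.037,"tz": 0.02,"wx": 0,"wy": 0,"wz": 0,"jaw": 0},
    {"tx": 0,"ty": 0.036,"tz": 0.022,"wx": 0,"wy": 0,"wz": 0,"jaw": 0},
    {"tx": 0,"ty": 0.035,"tz": 0.024,"wx": 0,"wy": 0,"wz": 0,"jaw": 0},
    {"tx": 0,"ty": 0.033,"tz": 0.025,"wx": 0,"wy": 0,"wz": 0,"jaw": 0},
    {"tx": 0,"ty": 0.032,"tz": 0.027,"wx": 0,"wy": 0,"wz": 0,"jaw": 0},
    {"tx": 0,"ty": 0.03,"tz": 0.029,"wx": 0,"wy": 0,"wz": 0,"jaw": 0}
  ]
}}

```text
time_s: 13.6
ee_pos: [0.5796, -0.2561, 0.1421]
tool_rot: [-0.0, 0.991, 0.13, 0.002]
contact_force: [6.7, 2.1, 0.9]
grip_width: 0.127
grasp_force: 33.4
```

```bash
python3 -c "
from h import *
arc()"
```

```text
t 13.6 x 0.0016 ang 134.0 rad 0.1609 F [6.7 2.1 0.9] g 0.127 33.417906761169434 yaw 14.95 [ 0.62  0.61 -0.41  1.6   0.28  0.98 -1.18]
```

{"method": "arm_command", "body": {
  "rows": [
    {"tx": 0.004,"ty": 0.029,"tz": 0.03,"wx": 0,"wy": 0,"wz": 0,"jaw": 0},
    {"tx": 0,"ty": 0.027,"tz": 0.032,"wx": 0,"wy": 0,"wz": 0,"jaw": 0},
    {"tx": 0,"ty": 0.025,"tz": 0.033,"wx": 0,"wy": 0,"wz": 0,"jaw": 0},
    {"tx": 0,"ty": 0.024,"tz": 0.035,"wx": 0,"wy": 0,"wz": 0,"jaw": 0},
    {"tx": 0,"ty": 0.022,"tz": 0.036,"wx": 0,"wy": 0,"wz": 0,"jaw": 0},
    {"tx": 0,"ty": 0.02,"tz": 0.037,"wx": 0,"wy": 0,"wz": 0,"jaw": 0},
    {"tx": 0,"ty": 0.018,"tz": 0.038,"wx": 0,"wy": 0,"wz": 0,"jaw": 0},
    {"tx": 0,"ty": 0.016,"tz": 0.039,"wx": 0,"wy": 0,"wz": 0,"jaw": 0}
  ]
}}

```text
time_s: 14.4
ee_pos: [0.5893, -0.2914, 0.0857]
tool_rot: [-0.0, 0.992, 0.13, 0.001]
contact_force: [5.2, 0.7, 2.3]
grip_width: 0.124
grasp_force: 35.1
```

```bash
python3 -c "
from h import *
arc()"
```

```text
t 14.4 x 0.0019 ang 158.2 rad 0.1598 F [5.2 0.7 2.3] g 0.124 35.11011064052582 yaw 14.92 [ 0.64  0.71 -0.38  1.59  0.31  0.91 -1.16]
```

{"method": "arm_command", "body": {
  "rows": [
    {"tx": 0.003,"ty": 0.014,"tz": 0.039,"wx": 0,"wy": 0,"wz": 0,"jaw": 0},
    {"tx": 0,"ty": 0.012,"tz": 0.04,"wx": 0,"wy": 0,"wz": 0,"jaw": 0},
    {"tx": 0,"ty": 0.01,"tz": 0.041,"wx": 0,"wy": 0,"wz": 0,"jaw": 0},
    {"tx": 0,"ty": 0.008,"tz": 0.041,"wx": 0,"wy": 0,"wz": 0,"jaw": 0},
    {"tx": 0,"ty": 0.005,"tz": 0.042,"wx": 0,"wy": 0,"wz": 0,"jaw": 0},
    {"tx": 0,"ty": 0.002,"tz": 0.04,"wx": 0,"wy": 0,"wz": 0,"jaw": 0},
    {"tx": 0,"ty": 0,"tz": 0,"wx": 0,"wy": 0,"wz": 0,"jaw": 0}
  ]
}}

```text
time_s: 15.1
ee_pos: [0.5925, -0.3024, 0.0364]
tool_rot: [0.001, 0.992, 0.129, 0.001]
contact_force: [7.2, -1.1, 0.8]
grip_width: 0.126
grasp_force: 36.3
```

```bash
python3 -c "
from h import *
arc();print(pose()[1][:3,3])"
```

```text
t 15.1 x 0.002 ang 176.5 rad 0.1602 F [ 7.2 -1.1  0.8] g 0.126 36.31363391876221 yaw 14.88 [ 0.64  0.77 -0.36  1.6   0.34  0.83 -1.17]
[ 0.59245476 -0.30238678  0.03636857]
```

{"method": "arm_command", "body": {
  "rows": [
    {"tx": 0,"ty": 0,"tz": 0.015,"wx": 0,"wy": 0,"wz": 0,"jaw": 0},
    {"tx": 0,"ty": 0,"tz": 0.015,"wx": 0,"wy": 0,"wz": 0,"jaw": 0},
    {"tx": 0,"ty": 0,"tz": 0.012,"wx": 0,"wy": 0,"wz": 0,"jaw": 0},
    {"tx": 0,"ty": 0,"tz": 0,"wx": 0,"wy": 0,"wz": 0,"jaw": 0},
    {"tx": 0,"ty": 0,"tz": 0,"wx": 0,"wy": 0,"wz": 0,"jaw": 0}
  ]
}}

```text
time_s: 15.6
ee_pos: [0.5926, -0.3028, 0.029]
tool_rot: [0.001, 0.992, 0.129, 0.001]
contact_force: [6.9, -2.3, 1.1]
grip_width: 0.125
grasp_force: 36.5
```

{"method": "arm_command", "body": {
  "rows": [
    {"tx": 0,"ty": 0,"tz": 0.01,"wx": 0,"wy": 0,"wz": 0,"jaw": 0},
    {"tx": 0,"ty": 0,"tz": 0.01,"wx": 0,"wy": 0,"wz": 0,"jaw": 0},
    {"tx": 0,"ty": 0,"tz": 0,"wx": 0,"wy": 0,"wz": 0,"jaw": 0},
    {"tx": 0,"ty": 0,"tz": 0,"wx": 0,"wy": 0,"wz": 0,"jaw": 0}
  ]
}}

```text
time_s: 16.0
ee_pos: [0.5926, -0.3029, 0.0249]
tool_rot: [0.001, 0.992, 0.129, 0.001]
contact_force: [7.4, -4.0, -0.7]
grip_width: 0.124
grasp_force: 36.6
```

{"method": "arm_command", "body": {
  "rows": [
    {"tx": 0,"ty": 0,"tz": 0.008,"wx": 0,"wy": 0,"wz": 0,"jaw": 0},
    {"tx": 0,"ty": 0,"tz": 0,"wx": 0,"wy": 0,"wz": 0,"jaw": 0},
    {"tx": 0,"ty": 0,"tz": 0,"wx": 0,"wy": 0,"wz": 0,"jaw": 38},
    {"tx": 0,"ty": 0,"tz": 0,"wx": 0,"wy": 0,"wz": 0,"jaw": 38},
    {"tx": 0,"ty": 0,"tz": 0,"wx": 0,"wy": 0,"wz": 0,"jaw": 38},
    {"tx": 0,"ty": 0,"tz": 0,"wx": 0,"wy": 0,"wz": 0,"jaw": 38}
  ]
}}

```text
time_s: 16.6
ee_pos: [0.5909, -0.3085, 0.0247]
tool_rot: [0.004, 0.992, 0.127, 0.0]
contact_force: [2.4, -13.6, 8.2]
grip_width: 0.377
grasp_force: 0.0
```

{"method": "arm_command", "body": {
  "rows": [
    {"tx": 0,"ty": 0,"tz": -0.03,"wx": 0,"wy": 0,"wz": 0,"jaw": 38},
    {"tx": 0,"ty": 0,"tz": -0.1,"wx": 0,"wy": 0,"wz": 0,"jaw": 38},
    {"tx": 0,"ty": 0,"tz": -0.2,"wx": 0,"wy": 0,"wz": 0,"jaw": 38},
    {"tx": 0,"ty": 0,"tz": -0.2,"wx": 0,"wy": 0,"wz": 0,"jaw": 38},
    {"tx": -0.1,"ty": 0.2,"tz": -0.1,"wx": 0,"wy": 0,"wz": 0,"jaw": 38},
    {"tx": -0.1,"ty": 0.2,"tz": 0,"wx": 0,"wy": 0,"wz": 0,"jaw": 38},
    {"tx": -0.1,"ty": 0.2,"tz": 0,"wx": 0,"wy": 0,"wz": 0,"jaw": 38},
    {"tx": 0,"ty": 0,"tz": 0,"wx": 0,"wy": 0,"wz": 0,"jaw": 38}
  ]
}}

```text
time_s: 17.4
ee_pos: [0.5575, -0.442, 0.1474]
tool_rot: [0.002, 0.992, 0.124, -0.004]
contact_force: [-0.5, -1.0, -0.2]
grip_width: 0.38
grasp_force: 0.0
```

Run:
```python
from h import *
a=save("scene","pics/s4.png");b=save("top","pics/t4.png")
A=cv2.resize(a[100:220,170:330],None,fx=3,fy=3);B=cv2.resize(b[120:240,340:550],None,fx=3,fy=3)
im=np.zeros((720,640,3),np.uint8);im[:360,:480]=A;im[360:,:630]=B
cv2.imwrite("pics/c4.png",cv2.resize(im,(533,600))[:,:,::-1])
```

```text
(no output)
```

View pics/c4.png

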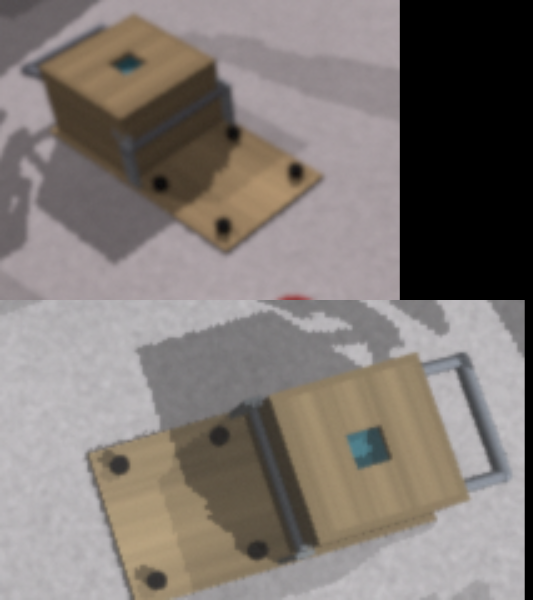

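Scene and top both show the nest closed. The hub's teal underside shows through the tray floor window and the bar lies on the far side. I'll check the bar height across the two views.

{"method": "arm_command", "body": {
  "rows": [
    {"tx": 0,"ty": 0,"tz": -0.1,"wx": 0,"wy": 0,"wz": 0,"jaw": 38},
    {"tx": 0,"ty": 0,"tz": 0,"wx": 0,"wy": 0,"wz": 0,"jaw": 38},
    {"tx": 0,"ty": 0,"tz": 0,"wx": 0,"wy": 0,"wz": 0,"jaw": 38},
    {"tx": 0,"ty": 0,"tz": 0,"wx": 0,"wy": 0,"wz": 0,"jaw": 38},
    {"tx": 0,"ty": 0,"tz": 0,"wx": 0,"wy": 0,"wz": 0,"jaw": 38},
    {"tx": 0,"ty": 0,"tz": 0,"wx": 0,"wy": 0,"wz": 0,"jaw": 38},
    {"tx": 0,"ty": 0,"tz": 0,"wx": 0,"wy": 0,"wz": 0,"jaw": 38},
    {"tx": 0,"ty": 0,"tz": 0,"wx": 0,"wy": 0,"wz": 0,"jaw": 38}
  ]
}}

```text
time_s: 18.3
ee_pos: [0.564, -0.4328, 0.1688]
tool_rot: [-0.0, 0.992, 0.129, -0.0]
contact_force: [-0.1, -0.7, 0.3]
grip_width: 0.381
grasp_force: 0.0
```

Run:
```python
from h import *
def tri(a,b):
    (o1,d1),(o2,d2)=ray("top",*a),ray("scene",*b)
    x=np.linalg.lstsq(np.c_[d1,-d2],o2-o1,rcond=None)[0];p,q=o1+d1*x[0],o2+d2*x[1];return ((p+q)/2).round(4),np.linalg.norm(p-q).round(4)
print(tri((525.3,144),(210.8,111.2)),tri((541.3,190),(181.2,128)))
a=save("scene","pics/s5.png");b=save("top","pics/t5.png")
for n,x,bx in(("scene",a,(150,80,350,240)),("top",b,(340,110,560,250))):
    o=cv2.imread(f"pics/{n[0]}4.png")[:,:,::-1];x0,y0,x1,y1=bx
    print(n,(np.abs(o.astype(int)-x)[y0:y1,x0:x1].max(2)>40).sum())
w=[cv2.resize(b[150:240,420:560],None,fx=5,fy=5,interpolation=cv2.INTER_CUBIC)]
cv2.imwrite("pics/t5c.png",w[0][:,:,::-1])
```

```text
(array([ 0.5928, -0.2404,  0.1156]), np.float64(0.0544)) (array([ 0.5872, -0.3657, -0.0286]), np.float64(0.0632))
scene 459
top 605
```

View pics/t5c.png

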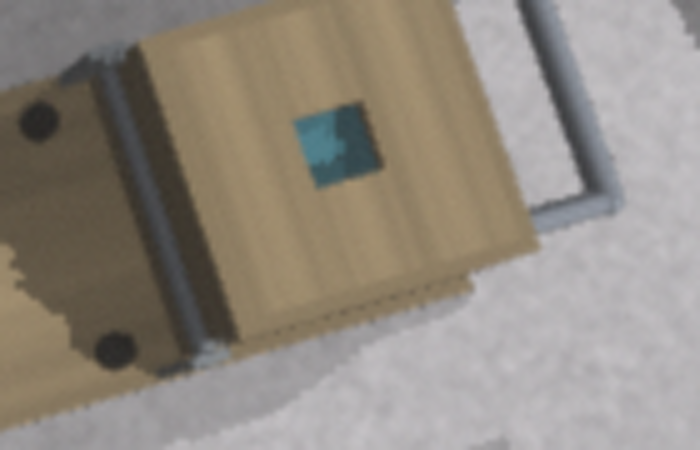

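The closed nest fills the picture and the hub's flat underside shows in the window at (338,145). I paired the bar ends the wrong way round, so I'll recompute.

Run:
```python
from h import *
def tri(a,b):
    (o1,d1),(o2,d2)=ray("top",*a),ray("scene",*b)
    x=np.linalg.lstsq(np.c_[d1,-d2],o2-o1,rcond=None)[0];p,q=o1+d1*x[0],o2+d2*x[1];return ((p+q)/2).round(4),np.linalg.norm(p-q).round(4)
print(tri((525.3,144),(181.2,128)),tri((541.3,190),(210.8,111.2)))
```

```text
(array([ 0.633 , -0.2908,  0.044 ]), np.float64(0.0026)) (array([ 0.5467, -0.3128,  0.0457]), np.float64(0.0008))
```

The bar is at z = 44–46 mm, so the nest is fully closed. Handing in.

```bash
python3 -c "
from h import *
print(r.job_done())"
```

```text
the job is handed in; nothing more can be done
None
```

The round-flange hub is upside down in the fully closed flip nest; the gripper let go and was clear, and I handed the job in at about 18 s of the 64 s limit.

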